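# Stand the weighted shaft heavy end down

### The job

The hollow shaft lying across the pair of V-blocks is capped flush and carries a steel slug in one half, so its two ends look alike but one is heavier. Pick it up by its middle to feel or see which end is heavy, then stand it upright in the empty end groove of the shaft stand, heavy end down and snug back in the groove, setting it down gently. Leave the three standing shafts and the other parts where they are.

Things in the scene. Friction and masses are not known exactly. Their poses are not given: they have to be found in the camera images.
- shaft: Loose ground steel shaft, 25 mm diameter, 160 mm long, 0.42 kg, lying in the V-blocks with its axis 58 mm above the table. Origin at mid-length on the axis, x along the shaft. One end (+x or -x, at random) is heavy: it balances 15 to 20 mm from the middle towards that end. Held firmly at the middle it twists the wrist by about 0.07 N m; pinched lightly, the heavy end sinks.
- v_blocks: Fixed pair of steel V-blocks on a plate 150 x 64 x 10 mm; origin under its centre on the table, x axis along the shaft, z up. The V-blocks stand at x = -68 to -56 mm and x = 56 to 68 mm, 48 mm wide in y, 57 mm high; between them the shaft is free for the fingers.
- stand: Fixed aluminium stand, 312 (y) x 70 mm, origin on the table under its middle, z up, open front to -x. The 30 mm high base forms a ledge, front edge at x = -25 mm. On it a block (top 90 mm above the table, front face x = -1 mm) has four upright 90-degree V-grooves, 44 mm wide, 22 mm deep, at y = -102, -34, 34, 102 mm: three hold standing shafts, the one at y = 102 mm is empty.
- seat (a point): Point on the stand's ledge, 30 mm above the table, where the axis of a shaft standing snug in the empty groove meets the ledge; axes as the stand's. The groove is entered towards the stand's +x or from above. A standing shaft that is still a few mm out slides home when its foot is pushed with 4 to 8 N.
- mate1: Loose shaft of the same size (25 x 160 mm) standing in the stand's groove at y = -102 mm. Origin at the centre of its lower end, z up.
- mate2: The same, in the groove at y = -34 mm.
- mate3: The same, in the groove at y = 34 mm, next to the empty groove.
- spur_gear: Loose black oxide steel spur gear, 65 mm diameter, 20 mm thick, with a 36 mm hub (32 mm high in all), lying flat. Origin at the centre of its underside, z up.
- idler_gear: Loose white acetal gear, 52 mm diameter, 15 mm thick, lying flat. Origin at the centre of its underside, z up.
- bushing: Loose bronze flanged bushing, flange 34 mm diameter and 4 mm thick on the table, barrel 24 mm, 30 mm high. Origin at the centre of its underside, z up.
- spacer: Loose pale green nylon ring, 44 mm outside, 28 mm inside, 14 mm high, near the fence. Origin at the centre of its underside, z up.
There are look-alikes about, which are no part of the job. Of the things like the v_blocks, leave any that is blue or purple; of the rest the larger one is meant.

How it is judged:
By the outcome, as a careful person would: the job done as asked, in the order asked, and still so for the second after the job is handed in, with the robot touching nothing.
It also fails if it takes over 62 s, if anything falls off the work surface, if the arm or the gripper's body presses on something with over 40 N, if the wrist force passes 120 N, or if a joint passes its speed limit or range.

### The arm

A 7-joint arm with a two-finger parallel gripper is mounted at the origin on the work surface. World frame = base frame: x ahead of the robot, y to its left, z up, the work surface at z = 0. Lengths are in m, angles in rad, forces in N, time in s.
With the tool pointing down it reaches from about 0.4 to 0.85 m from the base axis. Payload 10.4 kg.
Tool frame: the origin (TCP) lies where the fingers leave the gripper's body, on its centre line; the fingertips stand 73 mm ahead of it and the grasp point (between the pads) lies 54 mm ahead of it; z points along the fingers, y is the line along which they close (so a half turn about z gives the same grasp; the last joint's range is limited). The gripper opens to 85 mm and grips with 20 to 120 N. Pads are 22 mm wide; open, the fingers measure 114 mm over their backs; the gripper's body (76 mm by 85 mm) begins 54 mm behind the grasp point. The pads swing forward as they close: fully open they stand 13 mm farther back than shut.
Start: joints at [1.257, 0.332, -0.065, 1.46, 0.022, 1.35, -0.088], TCP at [0.179, -0.599, 0.304] pointing down, gripper open.
Joint ranges: [-2.6, 2.6], [-0.5, 2.12], [-1.47, 1.34], [0.16, 2.42], [-1.27, 4.41], [0.06, 2.06], [-2.6, 2.6]. Speed limits (rad/s): [2.22, 2.22, 2.79, 2.79, 3.14, 3.14, 3.14].

### API

Orientations are given as a unit quaternion [x, y, z, w].
In Python, from workcell import manip, camera gives the robot as it stands. The module is installed in compiled form; this text tells all that it offers.
- The arm moves only by the shell command python3 -m creep 'ROWS' [OPENING] [FORCE]. ROWS is JSON, a list of rows, each a list of 2 entries, a list of its own where there are three numbers: the shift along the tool's x, y, z in mm, then the turn about the tool's z in rad. In form: [[[tx, ty, tz], twist], ...]. A call has 1 to 5 rows; each row is the pose to reach, as a shift and turn from the pose commanded when the call began, along the tool's axes at that moment; what a row does not reach only later rows make up. A row lasts 1/12 s, in which the tool goes at most 41.7 mm and 7.16 degrees, less where a joint would pass 70% of its speed; a pose out of reach is approached as far as the arm can. A call with a gripper value outside its range is refused whole. OPENING is the opening, from 0 (shut) to 1 (fully open), set as the call begins (- or left out, the last holds). The fingers move at their own pace and stop on an object; FORCE is the grip in N (left out, the last holds). Time passes only in rows, so rows that repeat a pose let the fingers close. It gives the time, the measured TCP pose, the force, the opening and the grip force at its end, in the units of the state.
- manip.get_obs(): the state, without advancing time (a new reading comes with each control period).
- camera(name): name is "scene" or "top" or "wrist"; returns a dict with "pixels" (480x640x3 uint8, red, green, blue), "z_map" (480x640 float32, m along the optical axis (not along the pixel's ray), 0 where there is no reading), "fx", "fy", "cx", "cy" (pixels), "extrinsics" (4x4, takes a point from world to camera coordinates). Camera axes: x right, y down, z forward; pixel columns grow to the right and rows downward; lengths in m; the calibration is good to about 2 mm. A picture is of the moment at which its call begins.
- manip.hand_in(): hands the job in; it is judged then, once.
The state is a dict: "clock": time; "joint_pos": joint angles; "joint_velocities": joint speeds; "tau": joint torques, N m; "position": TCP position; "ee_rot": TCP orientation; "ft_force": force on the tool from outside, world axes, zero at the start; "torque": the same for the moment, N m; "grip_width": opening from 0.0 (shut) to 1.0 (fully open); "grasp_force": force on a finger pad.
Only numpy, scipy, OpenCV 4.12 (cv2) and the standard library are available. Lean on these libraries where they do the work, as an engineer would, in place of code of your own. Each camera call takes 0.05 s, during which the arm holds its last target. There are 200 camera calls.

## Working session

There is one attempt and no reset: what is moved stays moved. The work goes in short steps, Python scripts to look and compute and a shell command to move; the robot and the scene stay as the last step left them, time stands still between calls to the robot, and variables do not carry over. Pictures are saved under pics/ and viewed, at most 10 in all, crops included, and the job is handed in when it is done.

```bash
mkdir -p pics
python3 - <<'E'
from workcell import manip,camera
import cv2,numpy as np
o=manip.get_obs();print(o)
ims=[]
for n in("scene","top"):
    c=camera(n);np.savez("/tmp/"+n,**c);print(n,c["fx"],c["cx"],c["cy"],np.round(c["extrinsics"],3).tolist())
    cv2.imwrite(f"pics/{n}0.png",c["pixels"][:,:,::-1])
E
```

```text
{'clock': 0.0, 'joint_pos': array([ 1.25738528,  0.33289608, -0.06473701,  1.4609202 ,  0.02160594,
        1.3499038 , -0.08849946]), 'joint_velocities': array([-0.00099087,  0.00068127,  0.00026109, -0.0001373 , -0.00042922,
       -0.00021633,  0.0011752 ]), 'tau': array([ 1.20535457e-03, -6.25457096e+01,  4.98706335e-02, -3.91605484e+01,
        1.62452197e-02,  9.92300775e-03, -6.15874114e-05]), 'position': array([ 0.1791484 , -0.59849763,  0.30311092]), 'ee_rot': array([ 9.89442819e-01,  1.44922034e-01, -1.32856944e-04, -7.03269643e-04]), 'ft_force': array([-0.66123905,  0.51886062, -0.08911538]), 'torque': array([ 0.01157009, -0.02104423,  0.02624019]), 'grasp_force': 0.0, 'grip_width': 1.0033742362627085}
scene 472.2545957606274 320.4493828614793 242.72420080158136 [[-0.708, 0.706, -0.003, 0.347], [0.447, 0.444, -0.776, -0.18], [-0.547, -0.551, -0.63, 1.271], [0.0, 0.0, 0.0, 1.0]]
top 464.6703544202693 316.3072959632834 239.38604069388862 [[0.023, -0.999, 0.024, 0.005], [-0.988, -0.027, -0.15, 0.521], [0.151, -0.02, -0.988, 0.923], [0.0, 0.0, 0.0, 1.0]]
```

View pics/top0.png

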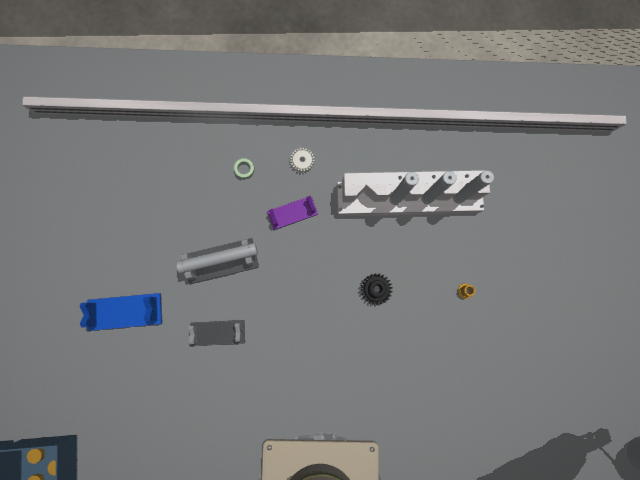

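View pics/scene0.png

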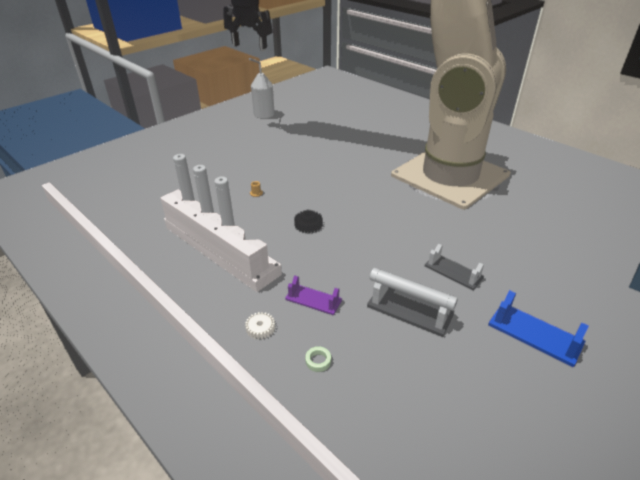

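Top view: the shaft lies at about (217,258) on the large grey V-blocks. Look-alikes are the purple block (293,212), the blue one (121,312) and the small grey one (216,333), all empty. In the stand (415,190), the tops of the mates are at (412,178), (450,177) and (487,176), and the empty groove is at the left end, near (358,195). I choose the large grey pair, the only one carrying a shaft.

```bash
cat > h.py <<'E'
import numpy as np,cv2
def cloud(c):
    v,u=np.mgrid[:480,:640];z=c["z_map"].astype(float)
    P=np.stack([(u-c["cx"])/c["fx"]*z,(v-c["cy"])/c["fy"]*z,z],-1)
    E=c["extrinsics"];return (P-E[:3,3])@E[:3,:3]
E
python3 - <<'E'
from h import *
for n in("top","scene"):
    c=dict(np.load(f"/tmp/{n}.npz"));W=cloud(c);z=W[...,2];ok=c["z_map"]>0
    print(n,"table",np.median(z[ok&(abs(z)<.02)]))
    def rect(m,name):
        p=W[m];r=cv2.minAreaRect(p[:,:2].astype(np.float32)*1000)
        print(name,len(p),np.round(r[0],1),np.round(r[1],1),round(r[2],1),"zmax",np.percentile(z[m],[5,95]).round(4))
    x,y=W[...,0],W[...,1]
    if n=="top":
        box=np.zeros(z.shape,bool);box[225:300,165:270]=1
        rect(ok&box&(z>.06)&(z<.08),"shaft")
        box[:]=0;box[140:225,330:505]=1
        rect(ok&box&(abs(z-.09)<.004),"standtop");rect(ok&box&(abs(z-.03)<.004),"ledge")
        for k,u in enumerate((412,450,487)):
            b=np.zeros_like(box);b[165:195,u-12:u+12]=1;rect(ok&b&(abs(z-.19)<.006),"mate%d"%(3-k))
        ref=None
    else:
        m=ok&(z>.06)&(z<.08)&(x>.2)&(x<.8)&(y>.05)&(y<.5);rect(m,"shaft")
        m=ok&(abs(z-.09)<.004)&(x>.4)&(x<.85)&(y>-.5)&(y<.05);rect(m,"standtop")
        m=ok&(abs(z-.19)<.004)&(x>.4)&(x<.85)&(y>-.5)&(y<.05);rect(m,"mates")
c=np.load("/tmp/top.npz")["pixels"];a=c[150:305,160:380,::-1]
cv2.imwrite("pics/crop1.png",cv2.resize(a,None,fx=3.6,fy=3.6,interpolation=2))
E
```

```text
top table 0.0005058791436343865
shaft 985 [472.3 216.4] [ 33.7 160.4] 17.1 zmax [0.0623 0.0724]
standtop 2066 [ 629.4 -179.6] [ 54.5 292.1] 2.6 zmax [0.0877 0.093 ]
ledge 1814 [ 614.2 -179.9] [ 67.6 313.8] 0.5 zmax [0.0276 0.033 ]
mate3 160 [ 612.2 -145.8] [24.4 23.5] 3.1 zmax [0.1871 0.1924]
mate2 162 [ 615.4 -213.6] [23.7 24.4] 59.3 zmax [0.1873 0.1924]
mate1 161 [ 619.1 -281.5] [23.6 25.2] 89.7 zmax [0.1871 0.1929]
scene table 0.0020409305037128213
shaft 1069 [419.9 304.3] [ 78.2 361.9] 27.3 zmax [0.061  0.0731]
standtop 1877 [ 628.5 -179.6] [ 53.5 296. ] 2.8 zmax [0.0882 0.0932]
mates 262 [ 614.7 -213. ] [ 24.9 160.5] 3.0 zmax [0.1869 0.1927]
```

View pics/crop1.png

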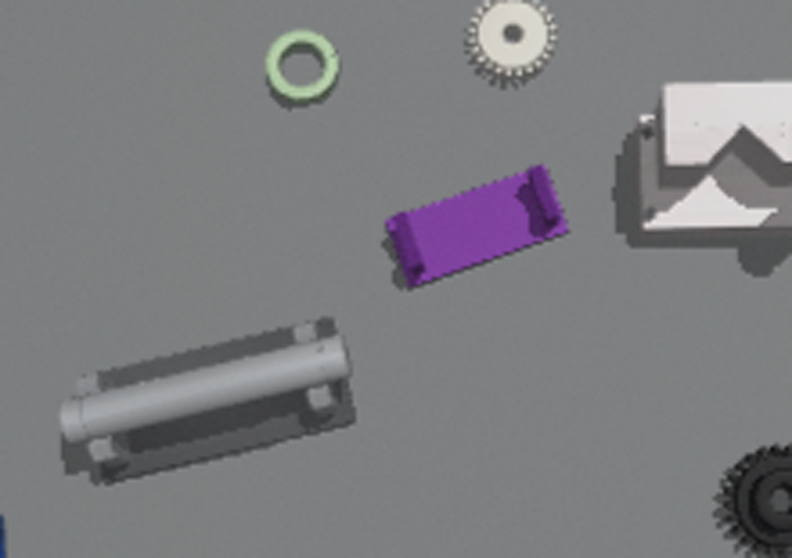

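The crop shows the plain grey shaft on the large grey V-blocks, with its ends at about (70,420) and (342,355). The purple set is empty, and the stand's empty groove is at (745,140), so the choice holds.

```bash
cat >> h.py <<'E'
def plan(pos,q,target,ay):
    """target: world xyz mm of GRASP point (54 ahead); ay: wanted world angle (deg) of tool y. Prints shift in present tool axes and twist"""
    from scipy.spatial.transform import Rotation as R
    M=R.from_quat(q).as_matrix();g=np.array(pos)*1000+54*M[:,2]
    a=np.degrees(np.arctan2(M[1,1],M[0,1]));d=(a-ay+90)%180-90
    s=M.T@(np.array(target)-g)
    print("grasp",g.round(1),"yaw_y",a.round(2),"shift",s.round(1),"twist",np.radians(d).round(3))
    return s,np.radians(d)
E
python3 - <<'E'
from h import *
for n in("top","scene"):
    c=dict(np.load(f"/tmp/{n}.npz"));W=cloud(c);p=W.reshape(-1,3)*1000
    p=p[(p[:,2]>60)&(p[:,2]<80)&(abs(p[:,0]-472)<70)&(abs(p[:,1]-216)<110)]
    d=np.array([0.25,-.97])
    for i in range(6):
        n_=np.array([-d[1],d[0]]);ctr=np.array([472.3,216.4]) if i==0 else mid
        h=(p[:,:2]-ctr)@n_; q=p[abs(h)<14]; q=q[q[:,2]>64.5] if i>1 else q
        vx,vy,x0,y0=cv2.fitLine(q[:,:2].astype(np.float32),cv2.DIST_L2,0,.01,.01).ravel();d=np.array([vx,vy])
        t=(q[:,:2]-[x0,y0])@d;mid=np.array([x0,y0])+d*(np.percentile(t,.5)+np.percentile(t,99.5))/2
    print(n,len(q),mid.round(1),"angle",np.degrees(np.arctan2(vy,vx)).round(2),"len",np.ptp(t).round(1),"ztop",np.percentile(q[:,2],90).round(1))
from workcell import manip
o=manip.get_obs();plan(o["position"],o["ee_rot"],[472,216,150],14)
E
```

```text
top 849 [474.2 216.9] angle -74.75 len 160.0 ztop 71.8
scene 860 [476.9 219.3] angle -74.73 len 160.5 ztop 72.8
grasp [ 179.1 -598.5  249.2] yaw_y -73.33 shift [ 514.2 -696.1  100. ] twist -1.524
```

```bash
python3 -m creep '[[[0,0,0],-0.52],[[0,0,0],-0.52],[[0,0,0],-0.52],[[0,0,0],-0.52],[[0,0,0],-0.52]]' 1 20
python3 -m creep '[[[0,0,0],-0.52],[[0,0,0],-0.52],[[0,0,0],-0.52],[[0,0,0],-0.52],[[0,0,0],-0.52]]'
python3 -m creep '[[[0,0,0],-0.506],[[0,0,0],-0.506],[[0,0,0],-0.506],[[0,0,0],-0.506],[[0,0,0],-0.506]]'
for i in 1 2 3; do python3 -m creep '[[[121,127,0],0],[[121,127,0],0],[[121,127,0],0],[[121,127,0],0],[[121,127,0],0]]'; done
for i in 1 2; do python3 -m creep '[[[174,60,0],0],[[174,60,0],0],[[174,60,0],0],[[174,60,0],0],[[174,60,0],0]]'; done
python3 -m creep '[[[0,0,30],0],[[0,0,60],0],[[0,0,60],0]]'
python3 - <<'E'
from h import *
from workcell import manip,camera
o=manip.get_obs();print(o["clock"],o["joint_pos"].round(2));plan(o["position"],o["ee_rot"],[475,218,58],15.25)
c=camera("wrist");np.savez("/tmp/wrist",**c);cv2.imwrite("pics/wrist1.png",c["pixels"][:,:,::-1])
W=cloud(c)*1000;p=W[(c["z_map"]>0)]
p=p[(p[:,2]>60)&(p[:,2]<80)&(abs(p[:,0]-475)<70)&(abs(p[:,1]-218)<110)]
vx,vy,x0,y0=cv2.fitLine(p[:,:2].astype(np.float32),cv2.DIST_L2,0,.01,.01).ravel();d=np.array([vx,vy]);n=np.array([-vy,vx])
t=(p[:,:2]-[x0,y0])@d;h=(p[:,:2]-[x0,y0])@n
print(x0,y0,np.degrees(np.arctan2(vy,vx)),np.percentile(t,[.5,99.5]),np.percentile(h,[1,99]),p[:,2].max())
E
```

```text
clock: 0.52
position: [0.1791, -0.5986, 0.3034]
ee_rot: [0.918, 0.397, 0.0, -0.0]
ft_force: [-1.2, -0.3, -0.2]
grip_width: 1.0
grasp_force: 0.0
clock: 0.93
position: [0.1791, -0.5987, 0.3036]
ee_rot: [0.786, 0.618, 0.0, -0.0]
ft_force: [-0.9, 0.1, 0.3]
grip_width: 1.001
grasp_force: 0.0
clock: 1.35
position: [0.1791, -0.5987, 0.3037]
ee_rot: [0.607, 0.795, 0.0, -0.0]
ft_force: [0.2, 1.5, -0.7]
grip_width: 1.003
grasp_force: 0.0
clock: 1.77
position: [0.2745, -0.4431, 0.3044]
ee_rot: [0.607, 0.794, 0.001, 0.0]
ft_force: [0.8, -0.6, 0.5]
grip_width: 1.001
grasp_force: 0.0
clock: 2.18
position: [0.3642, -0.2926, 0.3045]
ee_rot: [0.607, 0.795, 0.001, 0.001]
ft_force: [0.4, 0.0, 0.9]
grip_width: 0.998
grasp_force: 0.0
clock: 2.6
position: [0.4541, -0.142, 0.3045]
ee_rot: [0.607, 0.795, 0.001, 0.0]
ft_force: [-0.2, 0.9, -0.3]
grip_width: 0.996
grasp_force: 0.0
clock: 3.02
position: [0.4633, 0.0406, 0.3045]
ee_rot: [0.608, 0.794, 0.001, 0.0]
ft_force: [0.1, 0.7, -0.3]
grip_width: 0.998
grasp_force: 0.0
clock: 3.43
position: [0.4748, 0.2239, 0.3041]
ee_rot: [0.608, 0.794, 0.001, -0.001]
ft_force: [0.2, 0.4, 0.8]
grip_width: 1.002
grasp_force: 0.0
clock: 3.68
position: [0.474, 0.2176, 0.239]
ee_rot: [0.609, 0.793, -0.003, -0.002]
ft_force: [-0.7, -0.9, 0.3]
grip_width: 1.002
grasp_force: 0.0
3.6833 [ 0.37  0.31 -1.02  1.77  0.28  1.22 -0.47]
grasp [473.6 217.5 185. ] yaw_y 14.93 shift [  0.2   2.4 127. ] twist -0.006
471.53607 225.17726 -74.76835 [-71.33836204  86.01688559] [-12.07127485  11.99221313] 73.88499485631353
```

View pics/wrist1.png

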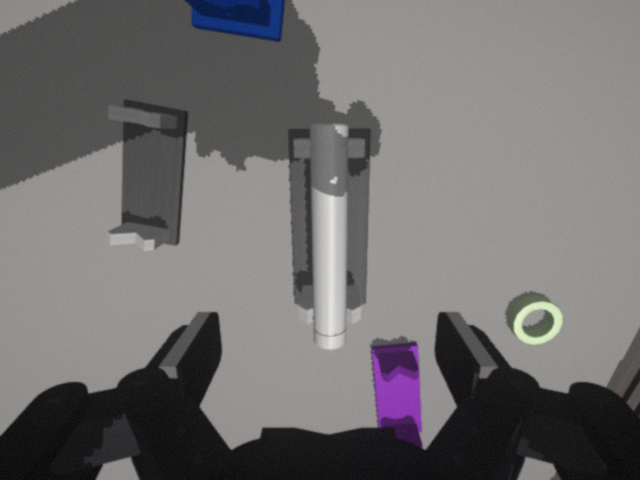

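The wrist view shows the shaft from (330,125) to (330,347), centred between the fingers and running along tool x. The midpoint is about (474,218), which agrees with the grasp to within 1 mm. I go down, grip firmly and lift.

```bash
python3 -m creep '[[[0,1,40],-0.006],[[0,1,80],-0.006],[[0,1,105],-0.006],[[0,1,118],-0.006],[[0,1,126],-0.006]]' 1 60
python3 -m creep '[[[0,0,0],0],[[0,0,0],0],[[0,0,0],0],[[0,0,0],0],[[0,0,0],0]]' 0 60
python3 -m creep '[[[0,0,0],0],[[0,0,0],0],[[0,0,0],0],[[0,0,0],0],[[0,0,0],0]]'
python3 - <<'E'
from workcell import manip
for i in range(3):
    o=manip.get_obs()
print(o["clock"],o["position"],o["torque"],o["ft_force"])
E
python3 -m creep '[[[0,0,-5],0],[[0,0,-10],0],[[0,0,-15],0],[[0,0,-20],0],[[0,0,-20],0]]'
python3 - <<'E'
from workcell import manip
print(manip.get_obs()["torque"])
E
python3 -m creep '[[[0,0,0],0],[[0,0,0],0],[[0,0,0],0],[[0,0,0],0],[[0,0,0],0]]'
python3 - <<'E'
from h import *
from workcell import manip,camera
o=manip.get_obs();print(o["torque"],o["ft_force"]);plan(o["position"],o["ee_rot"],[474,218,58],15.25)
c=camera("wrist");W=cloud(c)*1000;p=W[(c["z_map"]>0)]
d=np.array([.263,-.965]);t=(p[:,:2]-[474,218])@d;h=(p[:,:2]-[474,218])@[.965,.263]
for a in range(-90,91,20):
    s=(abs(t-a)<6)&(abs(h)<6)&(p[:,2]<140);print(a,s.sum(),p[s,2].max().round(1) if s.any() else None,end="; ")
E
```

```text
clock: 4.15
position: [0.4772, 0.2188, 0.1179]
ee_rot: [0.606, 0.796, -0.0, -0.0]
ft_force: [0.3, -0.2, 0.0]
grip_width: 1.001
grasp_force: 0.0
clock: 4.57
position: [0.4746, 0.2188, 0.1185]
ee_rot: [0.605, 0.796, -0.003, -0.001]
ft_force: [-32.3, -9.9, 22.1]
grip_width: 0.298
grasp_force: 17.2
clock: 4.98
position: [0.474, 0.2187, 0.1185]
ee_rot: [0.605, 0.797, -0.003, -0.001]
ft_force: [-19.0, -8.6, 20.1]
grip_width: 0.271
grasp_force: 58.1
4.9833 [0.47400802 0.2187012  0.11845977] [-1.63439534  4.12440369 -0.14630145] [-18.96926446  -8.63184672  20.13857073]
clock: 5.4
position: [0.4773, 0.2194, 0.1391]
ee_rot: [0.605, 0.796, 0.001, 0.001]
ft_force: [1.0, 0.4, -3.5]
grip_width: 0.273
grasp_force: 59.0
[-0.00767124 -0.04995765  0.00567729]
clock: 5.82
position: [0.4765, 0.2191, 0.1377]
ee_rot: [0.605, 0.796, -0.0, -0.0]
ft_force: [0.2, 0.3, -4.3]
grip_width: 0.274
grasp_force: 59.0
[-0.02546827 -0.00782611 -0.03136712] [ 0.22005148  0.26119592 -4.2836072 ]
grasp [476.5 219.1  83.7] yaw_y 15.59 shift [-0.4 -2.7 25.7] twist 0.006
-90 542 3.6; -70 1479 92.5; -50 1268 93.2; -30 1097 92.2; -10 988 140.0; 10 848 92.4; 30 745 92.4; 50 0 None; 70 0 None; 90 0 None;
```

```bash
cat > t.py <<'E'
from h import *
from workcell import manip,camera
T=[]
for i in range(10):
    c=camera("wrist");T.append(manip.get_obs()["torque"])
T=np.array(T)@[[.964],[.266]];print("torque about tool-y axis",T.mean().round(4),(T.std()/3).round(4))
o=manip.get_obs();M=plan(o["position"],o["ee_rot"],[474,218,58],15.25)
W=cloud(c)*1000;p=W[(c["z_map"]>0)]
t=(p[:,:2]-[475.5,219])@[.263,-.965];h=(p[:,:2]-[475.5,219])@[.965,.263]
s=(abs(h)<8)&(t>-82)&(t<-20)&(p[:,2]>40)&(p[:,2]<140)
x=[];
for a in range(-75,-20,5):
    k=s&(abs(t-a)<2.5)
    if k.sum()>20:x.append((a,np.percentile(p[k,2],95)))
x=np.array(x);print("visible half (left,+y end) slope deg (+ = rises towards middle)",np.degrees(np.arctan(np.polyfit(x[:,0],x[:,1],1)[0])).round(2))
E
python3 t.py; python3 -m creep '[[[0,0,0],0],[[0,0,0],0],[[0,0,0],0],[[0,0,0],0],[[0,0,0],0]]' - 20;python3 t.py
```

```text
clock: 6.78
position: [0.4767, 0.2192, 0.1379]
ee_rot: [0.605, 0.796, -0.0, 0.0]
ft_force: [0.7, 0.3, -3.7]
grip_width: 0.275
grasp_force: 59.0Traceback (most recent call last):
  File "t.py", line 6, in <module>
    T=np.array(T)@[[.964],[.266]];print("torque about tool-y axis",T.mean().round(4),(T.std()/3).round(4))
      ~~~~~~~~~~~^~~~~~~~~~~~~~~~
ValueError: matmul: Input operand 1 has a mismatch in its core dimension 0, with gufunc signature (n?,k),(k,m?)->(n?,m?) (size 2 is different from 3)
Traceback (most recent call last):
  File "t.py", line 6, in <module>
    T=np.array(T)@[[.964],[.266]];print("torque about tool-y axis",T.mean().round(4),(T.std()/3).round(4))
      ~~~~~~~~~~~^~~~~~~~~~~~~~~~
ValueError: matmul: Input operand 1 has a mismatch in its core dimension 0, with gufunc signature (n?,k),(k,m?)->(n?,m?) (size 2 is different from 3)
```

```bash
sed -i 's/\[\[.964\],\[.266\]\]/[.964,.266,0]/' t.py; python3 t.py
python3 - <<'E'
from workcell import manip
o=manip.get_obs();print(o["clock"],o["grasp_force"],o["grip_width"])
E
```

```text
torque about tool-y axis -0.0413 0.0049
grasp [476.7 219.2  83.9] yaw_y 15.58 shift [-0.4 -2.9 25.9] twist 0.006
visible half (left,+y end) slope deg (+ = rises towards middle) 0.13
7.7833 59.03886869634562 0.26947631888155094
```

```bash
python3 -m creep '[[[0,0,0],0],[[0,0,0],0],[[0,0,0],0],[[0,0,0],0],[[0,0,0],0]]' 0 20;python3 t.py
```

```text
clock: 8.2
position: [0.4767, 0.2192, 0.1379]
ee_rot: [0.605, 0.796, -0.0, 0.0]
ft_force: [-0.3, -0.3, -4.1]
grip_width: 0.273
grasp_force: 59.0
torque about tool-y axis -0.0395 0.0061
grasp [476.7 219.2  83.9] yaw_y 15.58 shift [-0.4 -2.9 25.9] twist 0.006
visible half (left,+y end) slope deg (+ = rises towards middle) 0.1
```

```bash
python3 -m creep '[[[0,-2.5,7],0.006],[[0,-2.5,13],0.006],[[0,-2.5,17],0.006],[[0,-2.5,19],0.006],[[0,-2.5,20],0.006]]'
python3 -m creep '[[[0,0,0],0],[[0,0,0],0],[[0,0,1],0],[[0,0,2],0],[[0,0,2],0]]'
python3 - <<'E'
from h import *
from workcell import manip
o=manip.get_obs();plan(o["position"],o["ee_rot"],[474,218,58],15.25)
E
```

```text
clock: 9.12
position: [0.4739, 0.2183, 0.1185]
ee_rot: [0.607, 0.795, -0.001, 0.0]
ft_force: [-12.9, -8.2, 29.7]
grip_width: 0.271
grasp_force: 62.8
clock: 9.53
position: [0.4739, 0.2184, 0.1183]
ee_rot: [0.607, 0.795, -0.002, 0.001]
ft_force: [-18.6, -13.4, 43.3]
grip_width: 0.274
grasp_force: 64.2
grasp [473.8 218.2  64.3] yaw_y 15.26 shift [-0.2  0.1  6.3] twist 0.0
```

```bash
python3 -m creep '[[[0,0,-2],0],[[0,0,-2],0],[[0,0,-3],0],[[0,0,-3],0],[[0,0,-3],0]]' 0.7 20
python3 -m creep '[[[-10,0,0],0],[[-22,0,0],0],[[-32,0,0],0],[[-38,0,0],0],[[-38,0,0],0]]'
python3 - <<'E'
from h import *
from workcell import manip,camera
o=manip.get_obs();plan(o["position"],o["ee_rot"],[484,181.3,62],15.25);print(o["ft_force"])
c=camera("wrist");cv2.imwrite("pics/wrist2.png",c["pixels"][:,:,::-1])
E
```

```text
clock: 9.95
position: [0.4743, 0.2185, 0.1187]
ee_rot: [0.607, 0.795, 0.0, -0.0]
ft_force: [-0.6, -0.6, -0.0]
grip_width: 0.7
grasp_force: 0.0
clock: 10.37
position: [0.485, 0.1794, 0.1187]
ee_rot: [0.608, 0.794, -0.0, 0.0]
ft_force: [1.4, -0.0, -0.2]
grip_width: 0.699
grasp_force: 0.0
grasp [485.  179.4  64.7] yaw_y 15.06 shift [ 2.1 -0.5  2.7] twist -0.003
[ 1.39178235 -0.03868833 -0.16290312]
```

View pics/wrist2.png

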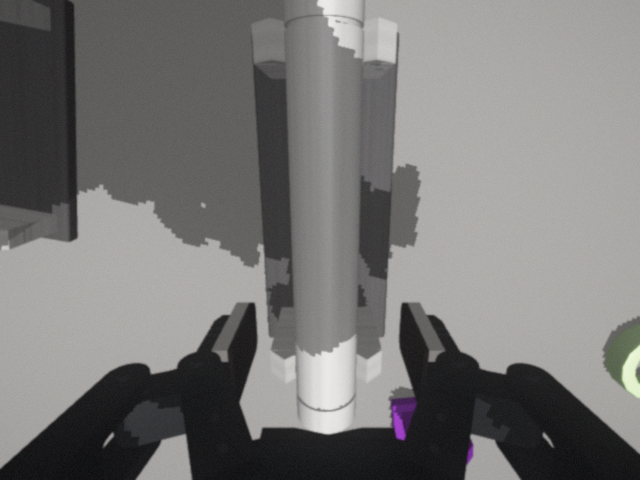

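The picture shows the fingers astride the shaft near its light end: the pads are at rows 300–380, the near V-block is at (325,350) and the shaft end at (327,420). I back off 3 mm, pinch at 20 N and lift slowly.

```bash
python3 -m creep '[[[3,-0.5,0],-0.003],[[3,-0.5,0],-0.003],[[3,-0.5,0],-0.003]]'
python3 -m creep '[[[0,0,0],0],[[0,0,0],0],[[0,0,0],0],[[0,0,0],0],[[0,0,0],0]]' 0 20
python3 -m creep '[[[0,0,0],0],[[0,0,0],0],[[0,0,0],0]]'
for i in 1 2 3 4; do python3 -m creep '[[[0,0,-5],0],[[0,0,-10],0],[[0,0,-15],0],[[0,0,-20],0],[[0,0,-25],0]]'; done
python3 - <<'E'
from h import *
from workcell import manip,camera
o=manip.get_obs();plan(o["position"],o["ee_rot"],[484,181.3,62],15.25);print(o["ft_force"])
c=camera("scene");cv2.imwrite("pics/scene2.png",cv2.resize(c["pixels"][120:360,250:570,::-1],None,fx=2,fy=2))
E
```

```text
clock: 10.67
position: [0.4827, 0.1854, 0.119]
ee_rot: [0.605, 0.796, 0.0, -0.0]
ft_force: [0.0, -0.0, 0.4]
grip_width: 0.699
grasp_force: 0.0
clock: 11.08
position: [0.4828, 0.1847, 0.119]
ee_rot: [0.606, 0.796, -0.0, -0.0]
ft_force: [-2.4, -0.1, 3.7]
grip_width: 0.287
grasp_force: 21.2
clock: 11.33
position: [0.4828, 0.1847, 0.1189]
ee_rot: [0.606, 0.796, -0.0, -0.0]
ft_force: [-3.5, -0.7, 5.8]
grip_width: 0.282
grasp_force: 21.4
clock: 11.75
position: [0.483, 0.1845, 0.1444]
ee_rot: [0.606, 0.796, 0.0, 0.0]
ft_force: [0.2, 0.0, -3.5]
grip_width: 0.289
grasp_force: 20.5
clock: 12.17
position: [0.4829, 0.1845, 0.1694]
ee_rot: [0.606, 0.796, -0.0, 0.0]
ft_force: [-0.2, 0.6, -3.6]
grip_width: 0.287
grasp_force: 20.7
clock: 12.58
position: [0.4829, 0.1846, 0.1944]
ee_rot: [0.606, 0.796, -0.0, 0.0]
ft_force: [0.4, 0.2, -3.2]
grip_width: 0.287
grasp_force: 20.7
clock: 13.0
position: [0.483, 0.1846, 0.2194]
ee_rot: [0.606, 0.796, -0.0, 0.0]
ft_force: [0.2, -0.2, -3.6]
grip_width: 0.287
grasp_force: 20.7
grasp [483.  184.6 165.4] yaw_y 15.41 shift [-3.400e+00  1.000e-01  1.034e+02] twist 0.003
[ 0.17145787 -0.24867761 -3.62778986]
```

View pics/scene2.png

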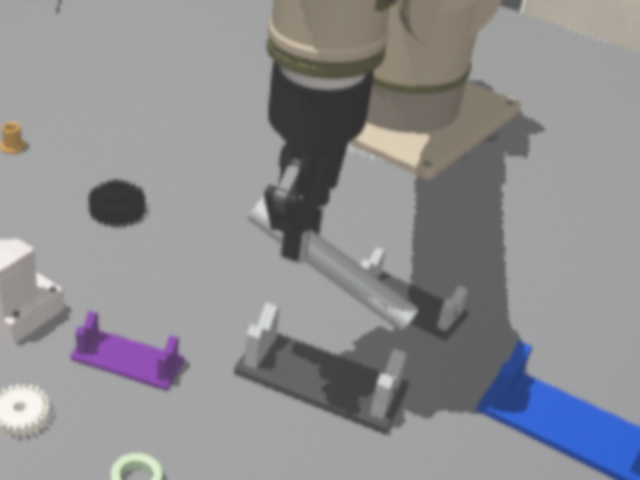

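The scene crop shows the shaft pinched, with its heavy (+y) end sagging to the right at about (400,315) and the light end at (262,215). This agrees with the torque sign. I carry it to the front of the empty groove and turn it so the heavy end points at the groove.

```bash
python3 -m creep '[[[0,0,-10],0],[[0,0,-25],0],[[0,0,-40],0],[[0,0,-45],0],[[0,0,-45],0]]'
python3 -m creep '[[[-15,-4,0],0],[[-45,-13,0],0],[[-80,-24,0],0],[[-115,-34,0],0],[[-129,-38,0],0]]'
python3 -m creep '[[[-15,-4,0],0],[[-45,-13,0],0],[[-80,-24,0],0],[[-115,-34,0],0],[[-129,-38,0],0]]'
for i in 1 2 3; do python3 -m creep '[[[0,0,0],0.1],[[0,0,0],0.22],[[0,0,0],0.34],[[0,0,0],0.46],[[0,0,0],0.58]]'; done
python3 -m creep '[[[0,0,0],0.05],[[0,0,0],0.05],[[0,0,0],0.05]]'
cat > m.py <<'E'
from h import *
from workcell import manip,camera
o=manip.get_obs();plan(o["position"],o["ee_rot"],[608.1,-77.5,150],-87.1)
print(o["clock"],o["ft_force"].round(1),o["joint_pos"].round(2))
from scipy.spatial.transform import Rotation as R
M=R.from_quat(o["ee_rot"]).as_matrix();g=o["position"]*1000+61*M[:,2]
u=M[:2,0];v=M[:2,1]
for n in("scene","top"):
    c=camera(n);W=cloud(c)*1000;p=W[c["z_map"]>0]
    a=(p[:,:2]-g[:2])@u;b=(p[:,:2]-g[:2])@v;zz=p[:,2]-g[2]
    s=(abs(b)<14)&(a>-60)&(a<125)&(zz>-120)&(np.hypot(a,zz)>35)&(np.hypot(a,zz)<122)&(zz<a*0-5)&(p[:,2]>36)&(p[:,0]<600)
    if s.sum()>30:
        q=np.stack([a[s],zz[s]],1).astype(np.float32);l=cv2.fitLine(q,cv2.DIST_HUBER,0,.01,.01).ravel()
        print(n,s.sum(),"tilt below horiz",np.degrees(np.arctan2(-l[1],l[0])).round(1),"foot reach",np.percentile(np.hypot(*q.T),98).round(1),"lat b",np.percentile(b[s],[2,98]).round(1),"min z",p[s,2].min().round(1))
    cv2.imwrite("/tmp/"+n+"m.png",c["pixels"][:,:,::-1])
E
python3 m.py
```

```text
clock: 13.47
position: [0.4835, 0.1849, 0.2653]
ee_rot: [0.606, 0.796, 0.001, 0.001]
ft_force: [-0.4, 0.2, -4.9]
grip_width: 0.287
grasp_force: 20.9
clock: 13.88
position: [0.4802, 0.0447, 0.2628]
ee_rot: [0.608, 0.794, -0.001, 0.0]
ft_force: [0.8, -1.2, -4.3]
grip_width: 0.284
grasp_force: 20.9
clock: 14.3
position: [0.4773, -0.0898, 0.2629]
ee_rot: [0.608, 0.794, -0.001, -0.0]
ft_force: [0.1, -0.6, -3.6]
grip_width: 0.284
grasp_force: 21.0
clock: 14.72
position: [0.4778, -0.0843, 0.263]
ee_rot: [0.81, 0.587, -0.0, -0.0]
ft_force: [-0.8, -0.5, -2.8]
grip_width: 0.281
grasp_force: 21.0
clock: 15.13
position: [0.4778, -0.0843, 0.2629]
ee_rot: [0.944, 0.331, -0.001, -0.0]
ft_force: [0.0, 0.2, -3.3]
grip_width: 0.289
grasp_force: 21.0
clock: 15.55
position: [0.4778, -0.0842, 0.263]
ee_rot: [0.999, 0.047, -0.001, -0.0]
ft_force: [0.1, -0.6, -3.2]
grip_width: 0.291
grasp_force: 21.0
clock: 15.8
position: [0.4779, -0.0842, 0.2632]
ee_rot: [1.0, 0.026, -0.001, -0.0]
ft_force: [0.0, -0.1, -4.4]
grip_width: 0.287
grasp_force: 21.0
grasp [477.9 -84.2 209.2] yaw_y -87.02 shift [1.305e+02 1.000e-01 5.910e+01] twist 0.001
15.8 [ 0.  -0.1 -4.4] [ 0.79  0.11 -0.75  1.84  0.08  1.22 -1.5 ]
scene 495 tilt below horiz 41.8 foot reach 109.5 lat b [-13.3   7.1] min z 125.6
top 122 tilt below horiz 34.9 foot reach 110.9 lat b [-12.3   3.9] min z 132.1
```

The heavy end leans 35–42° below horizontal, straight towards the groove. I lower to a pivot height of about 149 mm and push the foot into the groove, so that the groove wall turns the shaft upright.

```bash
python3 -m creep '[[[0,0,12],0],[[0,0,26],0],[[0,0,40],0],[[0,0,50],0],[[0,0,53],0]]'
python3 -m creep '[[[6,0,0],0],[[12,0,0],0],[[18,0,0],0],[[24,0,0],0],[[30,0,0],0]]'
for i in 1 2; do python3 -m creep '[[[5,0,0],0],[[10,0,0],0],[[15,0,0],0],[[20,0,0],0],[[25,0,0],0]]'; done
python3 m.py
```

```text
clock: 16.32
position: [0.4773, -0.0842, 0.2086]
ee_rot: [1.0, 0.025, -0.001, -0.0]
ft_force: [-1.4, -0.3, -3.5]
grip_width: 0.285
grasp_force: 21.0
clock: 16.73
position: [0.5093, -0.0828, 0.2114]
ee_rot: [1.0, 0.025, 0.0, 0.0]
ft_force: [0.1, -0.9, -4.5]
grip_width: 0.286
grasp_force: 21.0
clock: 17.15
position: [0.5332, -0.0818, 0.2108]
ee_rot: [1.0, 0.025, -0.001, 0.0]
ft_force: [-4.4, -1.0, -0.8]
grip_width: 0.282
grasp_force: 21.3
clock: 17.57
position: [0.5587, -0.0804, 0.2109]
ee_rot: [1.0, 0.025, 0.0, 0.0]
ft_force: [-1.5, -1.0, -2.4]
grip_width: 0.286
grasp_force: 21.7
grasp [558.7 -80.4 156.9] yaw_y -87.15 shift [49.4 -0.4  6.9] twist -0.001
17.5667 [-1.5 -1.  -2.4] [ 0.66  0.36 -0.72  1.71  0.25  1.17 -1.65]
scene 255 tilt below horiz 66.0 foot reach 77.7 lat b [-13.4   6.7] min z 74.9
```

Working as intended: the shaft is at about 66° and the contact force is small. I continue.

```bash
python3 -m creep '[[[5,0,0],0],[[10,0,0],0],[[15,0,0],0],[[20,0,0],0],[[25,0,0],0]]'
python3 -m creep '[[[4,0,0],0],[[8,0,0],0],[[12,0,0],0],[[15,0,0],0],[[18,0,0],0]]'
python3 -m creep '[[[2,0,0],0],[[3,0,0],0],[[4,0,0],0],[[5,0,0],0],[[5,0,0],0]]'
python3 m.py
python3 - <<'E'
import cv2
a=cv2.imread("/tmp/scenem.png")[110:310,130:330];cv2.imwrite("pics/s3.png",cv2.resize(a,None,fx=3,fy=3))
E
```

```text
clock: 18.08
position: [0.5837, -0.0791, 0.2109]
ee_rot: [1.0, 0.025, -0.0, 0.0]
ft_force: [-1.3, -1.0, -1.9]
grip_width: 0.283
grasp_force: 23.8
clock: 18.5
position: [0.6014, -0.0782, 0.2108]
ee_rot: [1.0, 0.025, -0.0, 0.0]
ft_force: [-3.0, -1.4, -2.1]
grip_width: 0.283
grasp_force: 26.5
clock: 18.92
position: [0.6062, -0.078, 0.2109]
ee_rot: [1.0, 0.025, 0.0, 0.0]
ft_force: [-2.2, -2.4, -2.3]
grip_width: 0.285
grasp_force: 26.8
grasp [606.2 -78.  156.9] yaw_y -87.15 shift [ 1.9 -0.4  6.9] twist -0.001
18.9167 [-2.2 -2.4 -2.3] [ 0.59  0.46 -0.7   1.58  0.31  1.21 -1.68]
top 60 tilt below horiz 84.7 foot reach 109.8 lat b [-11.5   5.4] min z 38.1
```

View pics/s3.png

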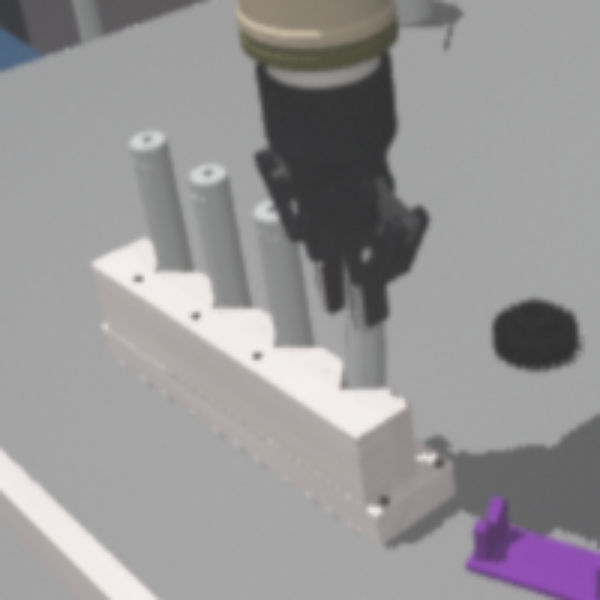

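The crop shows the shaft nearly upright in the end groove at about (365,350), with the fingers clear of the neighbouring shaft at (285,270). I press it home, then lower gently.

```bash
python3 -m creep '[[[1,0,0],0],[[1,0,0],0],[[2,0,0],0],[[2,0,0],0],[[2,0,0],0]]'
python3 -m creep '[[[0,0,1],0],[[0,0,1.5],0],[[0,0,2],0],[[0,0,2],0],[[0,0,2],0]]'
python3 -m creep '[[[0,0,0.5],0],[[0,0,1],0],[[0,0,1],0],[[0,0,1],0],[[0,0,1],0]]'
python3 m.py
```

```text
clock: 19.43
position: [0.6082, -0.0779, 0.2109]
ee_rot: [1.0, 0.025, 0.0, 0.0]
ft_force: [-1.8, -2.3, -1.8]
grip_width: 0.286
grasp_force: 27.0
clock: 19.85
position: [0.6081, -0.0778, 0.2088]
ee_rot: [1.0, 0.025, -0.0, 0.0]
ft_force: [-1.9, -2.2, -2.7]
grip_width: 0.285
grasp_force: 26.9
clock: 20.27
position: [0.6081, -0.0779, 0.2079]
ee_rot: [1.0, 0.025, -0.0, 0.0]
ft_force: [-2.4, -1.1, -3.2]
grip_width: 0.287
grasp_force: 27.0
grasp [608.1 -77.9 153.9] yaw_y -87.15 shift [ 0.  -0.4  3.9] twist -0.001
20.2667 [-2.4 -1.1 -3.2] [ 0.59  0.46 -0.69  1.58  0.31  1.21 -1.69]
top 64 tilt below horiz 85.7 foot reach 104.0 lat b [-11.    7.2] min z 38.9
```

```bash
for i in 1 2; do python3 -m creep '[[[1,0,0],0],[[1,0,0],0],[[1.5,0,0],0],[[1.5,0,0],0],[[1.5,0,0],0]]'; done | grep -E 'position|ft_'
python3 -m creep '[[[0,0,0.5],0],[[0,0,1],0],[[0,0,1.5],0],[[0,0,1.5],0],[[0,0,1.5],0]]' | grep -E 'position|ft_'
```

```text
position: [0.6096, -0.0778, 0.2079]
ft_force: [-3.0, -1.2, -2.4]
position: [0.6112, -0.0777, 0.2079]
ft_force: [-1.6, -1.4, -1.8]
position: [0.6111, -0.0777, 0.2063]
ft_force: [-1.2, -1.6, -3.0]
```

```bash
for i in 1 2 3; do python3 -m creep '[[[1,0,0],0],[[1,0,0],0],[[1,0,0],0],[[1,0,0],0]]'| grep -E 'position|ft_'; done 
python3 m.py
```

```text
position: [0.6121, -0.0777, 0.2064]
ft_force: [-2.6, -2.0, -3.0]
position: [0.6131, -0.0776, 0.2064]
ft_force: [-2.4, -1.7, -2.9]
position: [0.6142, -0.0776, 0.2065]
ft_force: [-2.5, -0.6, -2.6]
grasp [614.2 -77.6 152.5] yaw_y -87.15 shift [-6.  -0.4  2.5] twist -0.001
22.6167 [-2.5 -0.6 -2.6] [ 0.58  0.48 -0.69  1.57  0.32  1.21 -1.69]
top 77 tilt below horiz 88.4 foot reach 109.1 lat b [-9.9  7.7] min z 36.6
```

```bash
cat > f.py <<'E'
from h import *
from workcell import manip,camera
S=np.array([615.1,-213.3])-34*np.array([-.0508,.9987])*-1  # stand y=0
ux=np.array([.9987,.0508]);uy=np.array([-.0508,.9987])
for n in("top","scene"):
    c=camera(n);W=cloud(c)*1000;p=W[c["z_map"]>0];a=(p[:,:2]-S)@ux;b=(p[:,:2]-S)@uy
    for y0 in(-102,-34,34,102):
        r=[]
        for z0 in range(40,200,15):
            s=(abs(b-y0)<(4 if n=="top" else 14))&(abs(a)<28)&(abs(p[:,2]-z0)<6)&((p[:,2]>94)|(a<-3))&(p[:,2]<186)
            if n=="top": r.append("%.1f"%np.median(a[s]) if s.sum()>5 else "-")
            else: r.append("%.1f/%.1f"%(np.median(a[s]),np.median(b[s])) if s.sum()>5 else "-")
        print(n,y0,r)
    cv2.imwrite("/tmp/"+n+"f.png",c["pixels"][:,:,::-1])
E
python3 f.py
```

```text
top -102 ['-', '-', '-', '-', '-', '-', '-', '-', '-', '-', '-']
top -34 ['-', '-', '-', '-', '-', '-', '-', '-', '-', '-', '-']
top 34 ['-', '-', '-', '-', '-', '-', '-', '-', '-', '-', '-']
top 102 ['-', '-', '-12.1', '-', '-', '-', '-14.4', '-14.8', '-15.4', '-16.0', '-']
scene -102 ['-', '-', '-', '-', '4.5/-92.5', '4.3/-92.8', '3.8/-93.0', '4.6/-94.0', '3.9/-93.6', '4.4/-93.8', '0.5/-91.9']
scene -34 ['-', '-', '-', '-6.9/-25.2', '4.5/-25.9', '4.7/-24.4', '5.4/-25.8', '4.5/-24.8', '4.5/-24.8', '5.6/-25.0', '3.3/-23.7']
scene 34 ['-', '-', '-', '-', '5.2/42.5', '6.0/42.6', '6.1/42.4', '5.9/42.5', '6.6/42.4', '9.3/38.2', '-']
scene 102 ['-', '-', '-', '-7.0/113.4', '4.5/110.7', '3.3/110.6', '6.2/106.5', '7.9/89.9', '7.3/89.7', '6.6/89.4', '-']
```

```bash
for i in 1 2 3; do python3 -m creep '[[[1,0,0],0],[[1,0,0],0],[[1,0,0],0],[[1,0,0],0]]'| grep -E 'position|ft_'; done 
python3 m.py|tail -1; python3 f.py|tail -4
```

```text
position: [0.6152, -0.0775, 0.2064]
ft_force: [-1.7, -2.0, -2.5]
position: [0.6161, -0.0775, 0.2065]
ft_force: [-2.2, -2.9, -2.5]
position: [0.6171, -0.0774, 0.2064]
ft_force: [-2.6, -2.1, -1.5]
top 75 tilt below horiz 88.6 foot reach 107.3 lat b [-8.1  7.8] min z 39.0
scene -102 ['-', '-', '-', '-', '5.0/-93.7', '4.5/-92.7', '4.3/-93.2', '4.7/-93.2', '4.4/-92.3', '4.7/-93.4', '8.5/-97.9']
scene -34 ['-', '-', '-', '-', '5.6/-25.1', '4.6/-25.0', '5.1/-26.1', '4.9/-25.4', '5.1/-26.0', '5.2/-25.7', '3.9/-25.0']
scene 34 ['-', '-', '-', '-', '5.0/42.9', '4.9/43.1', '6.6/42.5', '5.5/42.8', '7.2/41.2', '10.0/36.6', '-']
scene 102 ['-', '-', '-', '-7.0/112.8', '4.9/111.1', '5.4/111.3', '6.0/108.7', '10.9/90.1', '12.2/90.1', '10.3/90.2', '-']
```

```bash
cat > w.py <<'E'
from h import *
from workcell import camera
S=np.array([615.1,-213.3])+34*np.array([-.0508,.9987]);ux=np.array([.9987,.0508]);uy=np.array([-.0508,.9987])
c=camera("wrist");W=cloud(c)*1000;p=W[c["z_map"]>0];a=(p[:,:2]-S)@ux;b=(p[:,:2]-S)@uy
s=(abs(b-102)<4)&(a>-5)&(a<45)
for z0 in range(40,200,8):
    k=s&(abs(p[:,2]-z0)<4)
    if k.sum()>8: print(z0,k.sum(),np.percentile(a[k],[10,50,90]).round(1))
for y in(34,102):
  k=(abs(b-y)<25)&(a>0)&(a<40)&(p[:,2]>100)&(p[:,2]<130)
  if k.sum()>50: print(y,"lateral extent",np.percentile(b[k],[1,99]).round(1),"a",np.percentile(a[k],99).round(1))
cv2.imwrite("pics/w3.png",c["pixels"][:,:,::-1])
E
python3 w.py
```

```text
40 24 [41.1 41.2 41.4]
48 35 [41.1 41.2 41.3]
56 30 [41.  41.2 41.3]
64 42 [41.  41.2 41.4]
72 41 [41.  41.2 41.4]
80 74 [11.2 41.1 41.3]
88 726 [13.5 28.1 40.3]
96 215 [11.  18.9 37.1]
104 103 [10.7 11.1 11.4]
112 106 [10.6 11.  11.4]
120 130 [10.4 10.9 11.3]
128 146 [10.4 10.7 11.2]
136 172 [10.2 10.7 11.1]
144 193 [10.1 10.6 11.1]
152 231 [10.  10.5 11. ]
160 275 [ 9.9 10.4 10.9]
168 311 [ 9.8 10.3 10.9]
176 431 [ 9.3 10.1 10.8]
184 437 [ 9.5 10.1 10.6]
192 940 [ 3.6  8.3 10.4]
34 lateral extent [26.2 45.9] a 12.3
102 lateral extent [ 89.9 113.4] a 11.5
```

View pics/w3.png

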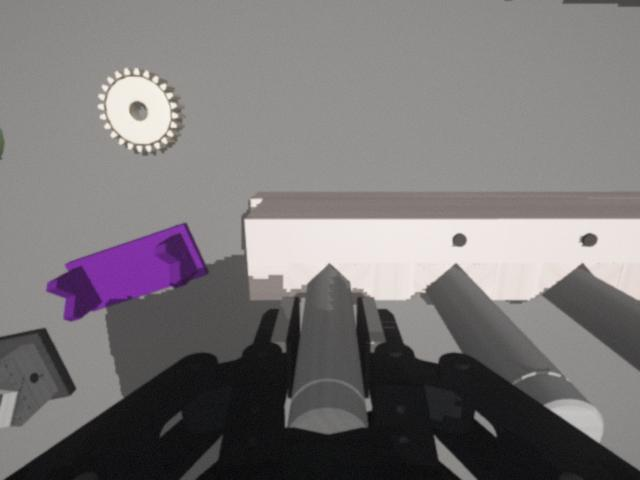

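The wrist view shows the shaft's back (330,330) lying in the groove at (330,268) and nearly vertical. Its back surface leans 0.7°, and the top lags by about 1 mm. I push a little further, with mate3 as the reference.

```bash
cat >> w.py <<'E'
for y in(34,102):
    r=[]
    for z0 in range(100,190,10):
        k=(abs(b-y)<16)&(a>-5)&(a<30)&(abs(p[:,2]-z0)<4)
        # circle fit radius 12.5 known: least squares centre
        if k.sum()>30:
            from scipy.optimize import least_squares
            f=least_squares(lambda q:np.hypot(a[k]-q[0],b[k]-q[1])-12.5,[0,y],loss="soft_l1").x
            r.append("%d:%.1f,%.1f"%(z0,*f))
    print(y,r)
E
for i in 1 2 3; do python3 -m creep '[[[0.6,0,0],0],[[0.6,0,0],0],[[0.6,0,0],0],[[0.6,0,0],0]]'| grep -E 'position|ft_'; done; python3 w.py|tail -2
```

```text
position: [0.6176, -0.0774, 0.2063]
ft_force: [-3.0, -1.2, -2.5]
position: [0.6182, -0.0774, 0.2063]
ft_force: [-4.2, -3.0, -2.3]
position: [0.6188, -0.0774, 0.2063]
ft_force: [-3.6, -2.7, -2.2]
34 ['100:-0.5,33.2', '110:-0.6,33.2', '120:-0.5,33.2', '130:-0.5,33.2', '140:-0.6,33.2', '150:-0.6,33.2', '160:-0.6,33.2', '170:-0.6,33.2', '180:-0.7,33.2']
102 ['100:-0.6,101.5', '110:-0.5,101.6', '120:-0.5,101.6', '130:-0.4,101.7', '140:0.2,101.7', '150:0.4,101.8', '160:0.6,101.9', '170:2.7,101.9', '180:0.2,101.9']
```

Now it matches mate3 to within 0.1 mm in depth. I lower it to the ledge in small steps.

```bash
for i in 1 2 3 4; do python3 -m creep '[[[0,0,0.3],0],[[0,0,0.6],0],[[0,0,0.8],0],[[0,0,0.8],0]]'| grep -E 'position|ft_'; done; python3 w.py|tail -1
```

```text
position: [0.6189, -0.0776, 0.2057]
ft_force: [-4.5, -4.0, -1.9]
position: [0.6189, -0.0775, 0.205]
ft_force: [-4.4, -2.8, -0.4]
position: [0.619, -0.0775, 0.2049]
ft_force: [-6.2, -3.8, 5.8]
position: [0.6193, -0.0775, 0.2049]
ft_force: [-8.0, -2.5, 9.3]
102 ['100:-0.3,101.3', '110:-0.2,101.4', '120:-0.1,101.5', '130:-0.0,101.5', '140:0.8,101.6', '150:0.9,101.7', '160:1.0,101.7', '170:2.5,101.8', '180:0.8,101.8']
```

```bash
python3 -m creep '[[[-0.5,0,-0.5],0],[[-0.8,0,-1],0],[[-0.8,0,-1.2],0],[[-0.8,0,-1.2],0]]'| grep -E 'position|ft_'
python3 w.py|tail -1
python3 -m creep '[[[0,0,0],0],[[0,0,0],0],[[0,0,0],0],[[0,0,0],0]]' 0.34
python3 -m creep '[[[0,0,0],0],[[0,0,0],0],[[0,0,0],0],[[0,0,0],0]]' 0.42
python3 w.py|tail -2
```

```text
position: [0.6186, -0.0774, 0.2049]
ft_force: [-1.3, -3.3, 1.2]
102 ['100:-0.6,101.5', '110:-0.6,101.5', '120:-0.6,101.5', '130:-0.5,101.6', '140:0.2,101.7', '150:0.4,101.8', '160:0.4,101.8', '170:1.9,101.9', '180:0.0,101.9']
clock: 27.22
position: [0.6183, -0.0767, 0.2045]
ee_rot: [1.0, 0.025, 0.0, -0.0]
ft_force: [0.4, 0.2, -1.1]
grip_width: 0.338
grasp_force: 0.0
clock: 27.55
position: [0.6181, -0.0773, 0.2044]
ee_rot: [1.0, 0.025, 0.0, -0.0]
ft_force: [0.1, -0.3, 0.2]
grip_width: 0.419
grasp_force: 0.0
34 ['100:-0.5,33.2', '110:-0.5,33.2', '120:-0.5,33.2', '130:-0.5,33.2', '140:-0.6,33.2', '150:-0.6,33.2', '160:-0.6,33.3', '170:-0.6,33.2', '180:-0.6,33.2']
102 ['100:-0.9,101.1', '110:-0.9,101.0', '120:-0.9,101.1', '130:-0.9,101.0', '140:-0.9,101.0', '150:-0.9,101.0', '160:-0.9,101.0', '170:-0.9,101.0', '180:-1.1,101.0']
```

Released: it stands vertical, within 0.4 mm of mate3's line. I withdraw upward and compare all four shafts from above.

```bash
python3 -m creep '[[[0,0,-2],0],[[0,0,-10],0],[[0,0,-20],0],[[0,0,-35],0],[[0,0,-50],0]]' 0.5
python3 -m creep '[[[0,0,-20],0],[[0,0,-50],0],[[0,0,-80],0],[[0,0,-100],0],[[0,0,-100],0]]'| grep -E 'position|ft_'
python3 -m creep '[[[-20,15,0],0],[[-55,42,0],0],[[-85,65,0],0],[[-100,80,0],0],[[-100,80,0],0]]' | grep -E 'position|ft_'
python3 - <<'E'
from h import *
from workcell import camera
from scipy.optimize import least_squares
S=np.array([615.1,-213.3])+34*np.array([-.0508,.9987]);ux=np.array([.9987,.0508]);uy=np.array([-.0508,.9987])
for n in("wrist","top","scene"):
    c=camera(n);W=cloud(c)*1000;p=W[c["z_map"]>0];a=(p[:,:2]-S)@ux;b=(p[:,:2]-S)@uy;X=[]
    for y in(-102,-34,34,102):
        k=(abs(b-y)<18)&(abs(a)<18)&(p[:,2]>180);ps=[]
        if k.sum()<40: print(n,y,k.sum());continue
        r=cv2.minEnclosingCircle(np.stack([a[k],b[k]],1).astype(np.float32))
        for z0 in(105,140,170):
            k=(abs(b-y)<18)&(abs(a)<18)&(abs(p[:,2]-z0)<8)&(p[:,2]>95)
            if k.sum()>40: ps.append(least_squares(lambda q:np.hypot(a[k]-q[0],b[k]-q[1])-12.5,[0,y],loss="soft_l1").x.round(2).tolist())
        print(n,y,"top",np.round(r[0],1),round(r[1],1),"fits",ps)
    if n=="scene":cv2.imwrite("pics/s4.png",cv2.resize(c["pixels"][110:310,130:330,::-1],None,fx=3,fy=3))
E
```

```text
clock: 28.02
position: [0.6181, -0.0773, 0.2559]
ee_rot: [1.0, 0.025, 0.0, 0.0]
ft_force: [0.7, -0.0, 0.9]
grip_width: 0.501
grasp_force: 0.0
position: [0.6192, -0.0768, 0.3607]
ft_force: [0.2, 0.4, 1.0]
position: [0.5193, -0.1669, 0.3551]
ft_force: [-0.8, -0.8, -0.6]
wrist -102 top [  -0.5 -102.4] 13.1 fits [[-0.41, -102.66], [-0.43, -102.66], [-0.44, -102.71]]
wrist -34 top [ -0.4 -34.5] 12.7 fits [[-0.44, -34.63], [-0.42, -34.64], [-0.47, -34.69]]
wrist 34 top [-0.5 33.4] 12.5 fits []
wrist 102 top [ -0.9 100.9] 12.8 fits [[-0.81, 101.29], [-0.87, 101.28], [-0.84, 101.26]]
top -102 0
top -34 38
top 34 top [ 0.9 32.8] 13.0 fits [[1.14, 32.82]]
top 102 top [  0.2 101.1] 12.7 fits []
scene -102 top [ 1.000e-01 -1.026e+02] 14.2 fits [[-1.92, -103.22], [-1.74, -102.57], [-1.77, -103.03]]
scene -34 top [  0.8 -32.6] 13.0 fits [[-1.67, -35.18], [-1.55, -34.78], [-1.64, -35.18]]
scene 34 top [-0.2 34.5] 12.7 fits [[-1.61, 32.78], [-1.47, 32.93], [-1.38, 32.98]]
scene 102 top [1.000e-01 1.015e+02] 13.8 fits [[-2.01, 100.93], [-1.89, 101.09], [-2.05, 100.64]]
```

View pics/s4.png

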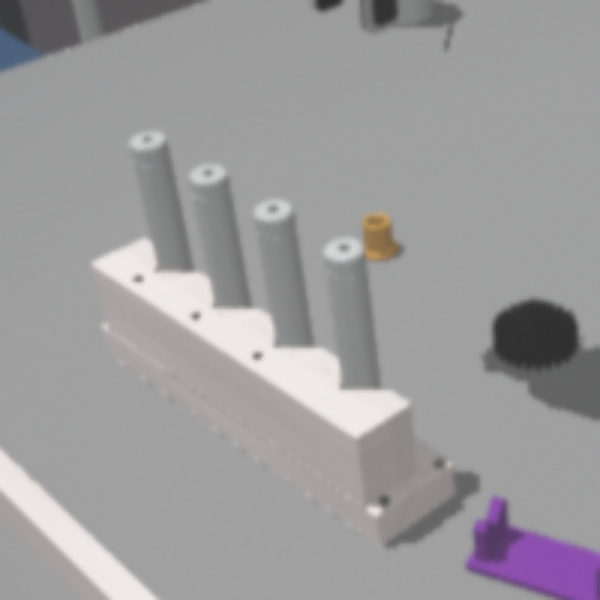

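All four shafts stand upright in the stand, with the new one's top at (345,248). It is vertical and about 0.4 mm from the line of the other three. The robot is clear, so I hand in.

```bash
python3 -c "
from workcell import manip
print(manip.get_obs()['clock'],manip.hand_in())"
```

```text
the job is handed in; nothing more can be done
29.0 None
```

The shaft stands heavy end down in the empty end groove, vertical and about 0.4 mm out from the line of the other three shafts, and the job was handed in at 29 s with the robot clear; no verdict came back.

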